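Turn over a horn plate at the turning stop

TASK

The large eight-sided horn plate lies outer face up in front of the sloped aluminium turning stop on the desk; it has to be turned over so that its pale back can be inspected. Without picking it up, use the fingertips to push it along the desk against the stop until its front edge climbs the slope and the plate tips up and stays leaning there, then reach behind the stop and push the plate's upper edge back over, so that it topples and lies flat on the desk in front of the stop, back face up. Leave everything else on the desk where it is.

Things in the scene. Friction and masses are not known exactly. Their poses are not given: they have to be found in the camera images.
- plate: Loose stiff horn plate to turn over: eight-sided, 80 (its x) x 60 (y) x 8 mm thick, corners cut by 12 mm, about 50 g, friction 0.5 to 0.7. Brown outer face with thin growth lines up at the start; the back is pale. Origin at the centre of the back face (underside at the start); z leaves the outer face: up at the start, down at the end. Its +x end faces the stop within 0.25 rad.
- plate_lead (a point): Middle of the plate's +x end edge (the one that meets the stop first), at half its thickness, 40 mm from the plate's centre.
- plate_trail (a point): Middle of the plate's -x end edge (the one to push on), at half its thickness. The straight part of each end edge is 36 mm wide. When this edge is at the foot of the stop the plate leans at about 56 degrees and stays so when let go.
- plate_left (a point): Middle of the plate's +y side edge, at half its thickness.
- plate_right (a point): Middle of the plate's -y side edge, at half its thickness.
- stop: The turning stop: bent 5 mm aluminium sheet fixed to the desk, 120 mm wide (its y). Origin on the desk at the middle of the slope's foot line; x points level into the stop, the way to push the plate; z up. The slope rises at 45 degrees from x=0, z=0 to x=14, z=14 mm, then at 62 degrees to its top edge. Behind it a 6 mm high foot reaches x=57 mm; the space above that and behind is free.
- stop_top (a point): Middle of the stop's top edge, 46 mm above the desk, 31 mm behind the foot line. The leaning plate's upper end stands about 20 mm higher than this edge and 14 mm further back. Pushed from behind, at that height, forward to the foot line or up to 20 mm past it, it passes upright and topples away from the stop.
- small_plate: Bystander: a loose eight-sided horn plate, 46 x 36 x 6 mm, beside the way of the large plate. Origin at the centre of its underside.
- round_plate: Bystander: a loose pale round horn disc, 44 mm across, 6 mm thick, beside the way of the large plate. Origin at the centre of its underside.
- loupe: Bystander: a black eye loupe standing on the desk beside the stop, 42 mm across, 34 mm high. Origin at the centre of its underside.
- pencil: Bystander: an orange pencil lying on the desk, about 155 mm long (its x), 8 mm thick. Origin at its middle on the underside.
- jar: Bystander: an amber jar, 52 mm across, 70 mm high. Origin at the centre of its underside.
- mug: Bystander: a white mug, 80 mm across, 90 mm high. Origin at the centre of its underside.
- case: Bystander: an open clear plastic case, its tray 160 x 115 x 30 mm with the lid (4 mm) laid open flat on its -y side. Origin under the centre of the tray.
Mind the look-alikes: they are no part of the job. Leave any red look-alike of the plate alone.

How it is judged:
By the outcome, as a careful person would: the job done as asked, in the order asked, and still so for the second after the job is handed in, with the robot touching nothing.
It also fails if it takes over 51 s, if anything falls off the work surface, if the arm or the gripper's body presses on something with over 40 N, if the wrist force passes 120 N, or if a joint passes its speed limit or range.

ROBOT

A 6-joint arm with a two-finger parallel gripper is mounted at the origin on the work surface. World frame = base frame: x ahead of the robot, y to its left, z up, the work surface at z = 0. Lengths are in m, angles in degrees, forces in N, time in s.
With the tool pointing down it reaches from about 0.4 to 0.825 m from the base axis. Payload 7 kg.
Tool frame: the origin (TCP) lies midway between the tips of the shut fingers; the grasp point (between the pads) lies 19 mm behind it; z points along the fingers, y is the direction in which the jaws open and shut (so a half turn about z gives the same grasp; the last joint's range is limited). The gripper opens to 88 mm and grips with 3 to 60 N. Pads are 19 mm wide; open, the fingers measure 130 mm over their backs; the gripper's body (78 mm by 193 mm) begins 47 mm behind the grasp point.
Start: joints at [-57.175, 20.546, 0.682, 0, -70.136, -16.507], TCP at [0.19, -0.648, 0.227] pointing down, gripper open.
Joint ranges: [-176.03, 176.03], [-82.01, 121.73], [-58.28, 71.71], [-173.87, 95.51], [-174.79, -0.11], [-173.66, 173.66]. Speed limits (degrees/s): [136.94, 136.94, 172.46, 180, 180, 180].

INTERFACE

Orientations are given as [roll, pitch, yaw] about the fixed x, y, z axes, in that order (R = Rz(yaw) Ry(pitch) Rx(roll)).
In Python, from plant import ctrl, snapshot gives the robot as it stands.
- The arm moves only by the shell command python3 -m pendant 'ROWS'. ROWS is JSON, a list of rows, each a list of 7 numbers: the shift along the tool's x, y, z in m, then the turn, a rotation vector about the tool's x, y, z in rad, then the opening, from -1 (shut) to 1 (fully open), so that 0 is half open. In form: [[x, y, z, ax, ay, az, jaw], ...]. A call has 1 to 12 rows; each row is the pose to reach, as a shift and turn from the pose commanded when the call began, along the tool's axes at that moment; what a row does not reach only later rows make up. A row lasts 1/8 s, in which the tool goes at most 62.5 mm and 10.7 degrees, less where a joint would pass 70% of its speed; a pose out of reach is approached as far as the arm can. A call with a gripper value outside its range is refused whole. The fingers move at their own pace and stop on an object; the grip force is fixed at half the most. Time passes only in rows, so rows that repeat a pose let the fingers close. It gives the time, the measured TCP pose, the force and the opening at its end, in the units of the state.
- ctrl.get_obs(): the state, without advancing time (a new reading comes with each control period).
- snapshot(name): name is "scene" or "side" or "wrist"; returns a dict with "image" (384x512x3 uint8, blue, green, red), "mtx" (3x3 intrinsics, pixels), "eye" and "attitude" of the camera in the world; the wrist camera has in their place "tool_from_camera" (4x4, takes a point from camera to tool coordinates, whose origin is the TCP and whose axes are the flange's). Camera axes: x right, y up, looking along -z (the intrinsics and any distortion apply to the point x, -y, -z); pixel columns grow to the right and rows downward; lengths in m; the calibration is good to about 2 mm. A picture is of the moment at which its call begins: read the wrist's pose just before it. There is no depth.
- ctrl.close_job(): hands the job in, once; it reports no verdict.
The state is a dict: "clock": time; "joint_pos": joint angles; "qvel": joint speeds; "tau": joint torques, N m; "tool_pos": TCP position; "orientation": TCP orientation; "force": force on the tool from outside, world axes, zero at the start; "moment": the same for the moment, N m; "opening": finger opening in m.
Only numpy, scipy, OpenCV 4.12 (cv2) and the standard library are available. Lean on these libraries where they do the work, as an engineer would, in place of code of your own. Each camera call takes 0.05 s, during which the arm holds its last target.

## Working session

There is one attempt and no reset: what is moved stays moved. The work goes in short steps, Python scripts to look and compute and a shell command to move; the robot and the scene stay as the last step left them, time stands still between calls to the robot, and variables do not carry over. Pictures are saved under pics/ and viewed, and the job is handed in when it is done.

```bash
ls; mkdir -p pics
python3 - <<'E'
from plant import ctrl, snapshot
import cv2
print(ctrl.get_obs())
for n in ["scene","side","wrist"]:
    s=snapshot(n); cv2.imwrite(f"pics/{n}0.png",s["image"])
    print(n,{k:v for k,v in s.items() if k!="image"})
E
```

```text
pics
{'clock': 0.0, 'joint_pos': array([-5.71752893e+01,  2.05906530e+01,  6.34305614e-01, -1.95724482e-02,
       -7.01347696e+01, -1.65086096e+01]), 'qvel': array([-0.04361693, -0.03827191,  0.06366989, -0.00813211, -0.03307938,
        0.03595035]), 'tau': array([ 1.24765243e-04, -5.82720459e+01,  2.93067491e+01,  6.99736297e+00,
        6.94264789e-03, -1.13018880e-04]), 'tool_pos': array([ 0.1894913 , -0.64735894,  0.22563727]), 'orientation': array([ 1.79907410e+02, -8.25325272e-03, -1.63690558e+02]), 'force': array([ 0.09771385,  0.22325144, -0.55599365]), 'moment': array([-0.04656479, -0.06666814,  0.03337592]), 'opening': 0.08770750334662997}
scene {'mtx': array([[496.1098854 ,   0.        , 251.35307766],
       [  0.        , 496.1098854 , 191.25982384],
       [  0.        ,   0.        ,   1.        ]]), 'eye': array([ 1.20039065, -0.06383843,  1.09454071]), 'attitude': array([31.16458766, -0.22313848, 84.61950136])}
side {'mtx': array([[426.09981966,   0.        , 258.53287732],
       [  0.        , 426.09981966, 191.02116549],
       [  0.        ,   0.        ,   1.        ]]), 'eye': array([0.43150015, 0.950902  , 0.70943673]), 'attitude': array([  56.32788575,    0.74181906, -171.84969388])}
wrist {'mtx': array([[342.84850853,   0.        , 250.43183744],
       [  0.        , 342.84850853, 196.20185898],
       [  0.        ,   0.        ,   1.        ]]), 'tool_from_camera': array([[-2.51903465e-04,  9.53328466e-01,  3.01935047e-01,
         8.30787288e-02],
       [ 9.99999582e-01,  5.05527193e-04, -7.61852942e-04,
        -7.00379099e-04],
       [-8.78932473e-04,  3.01934729e-01, -9.53328195e-01,
        -1.56387237e-01],
       [ 0.00000000e+00,  0.00000000e+00,  0.00000000e+00,
         1.00000000e+00]])}
```

View pics/scene0.png

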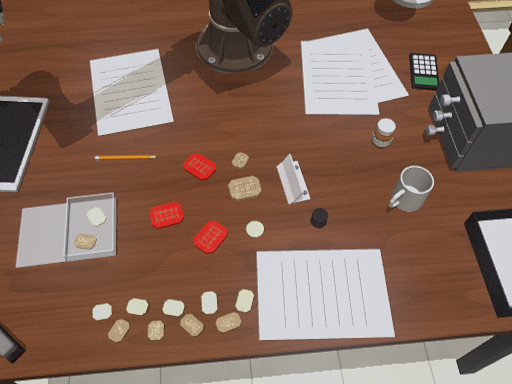

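View pics/side0.png

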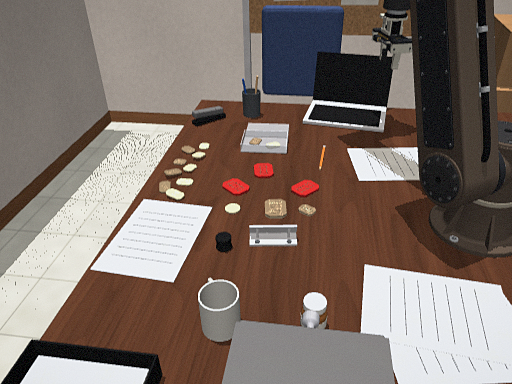

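View pics/wrist0.png

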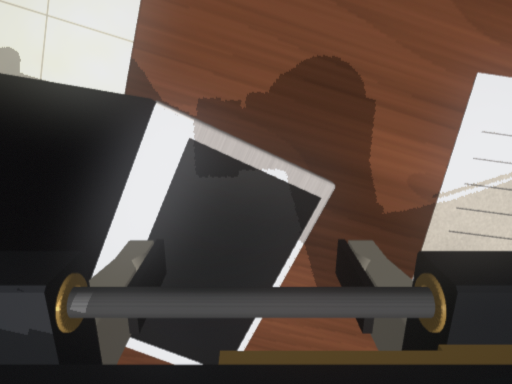

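Candidates for the plate:
- The brown octagon at scene (245,187), directly in front of the stop at (293,180). It is the largest brown one.
- The smaller brown one at (241,160), which should be small_plate.
- Red look-alikes at (200,166), (166,214) and (210,237).
- Brown pieces at the desk front and in the case.

The first fits. I'll confirm it in an enlarged crop and measure.

```bash
cat > h.py <<'E'
import numpy as np, cv2
from scipy.spatial.transform import Rotation as R
from plant import ctrl, snapshot
def cam(s,obs=None):
    if "eye" in s: return np.array(s["eye"]),R.from_euler("xyz",s["attitude"],degrees=True).as_matrix()
    T=np.eye(4);T[:3,:3]=R.from_euler("xyz",obs["orientation"],degrees=True).as_matrix();T[:3,3]=obs["tool_pos"]
    T=T@s["tool_from_camera"]; return T[:3,3],T[:3,:3]
def pt(s,uv,z,obs=None):
    e,A=cam(s,obs);K=s["mtx"];uv=np.atleast_2d(uv).astype(float)
    d=np.c_[(uv[:,0]-K[0,2])/K[0,0],-(uv[:,1]-K[1,2])/K[1,1],-np.ones(len(uv))]@A.T
    return e+d*((z-e[2])/d[:,2])[:,None]
def proj(s,P,obs=None):
    e,A=cam(s,obs);K=s["mtx"];c=(np.atleast_2d(P)-e)@A
    return np.c_[K[0,2]+K[0,0]*c[:,0]/-c[:,2],K[1,2]-K[1,1]*c[:,1]/-c[:,2]]
E
python3 - <<'E'
from h import *
s=snapshot("scene");im=s["image"]
cv2.imwrite("pics/crop1.png",cv2.resize(im[140:250,190:340],None,fx=5,fy=5,interpolation=cv2.INTER_CUBIC))
t=snapshot("side");cv2.imwrite("pics/crop2.png",cv2.resize(t["image"][170:260,205:330],None,fx=6,fy=6,interpolation=cv2.INTER_CUBIC))
for n,s,b,z in (("scene",s,(220,165,275,210),.008),("side",t,(258,195,292,222),.008)):
    hsv=cv2.cvtColor(s["image"],cv2.COLOR_BGR2HSV)
    x0,y0,x1,y1=b
    print(n,hsv[(y0+y1)//2,(x0+x1)//2],hsv[y0+2,x0+2])
E
```

```text
scene [ 20  72 202] [ 10 151 125]
side [ 16  88 182] [ 10 146  98]
```

View pics/crop1.png

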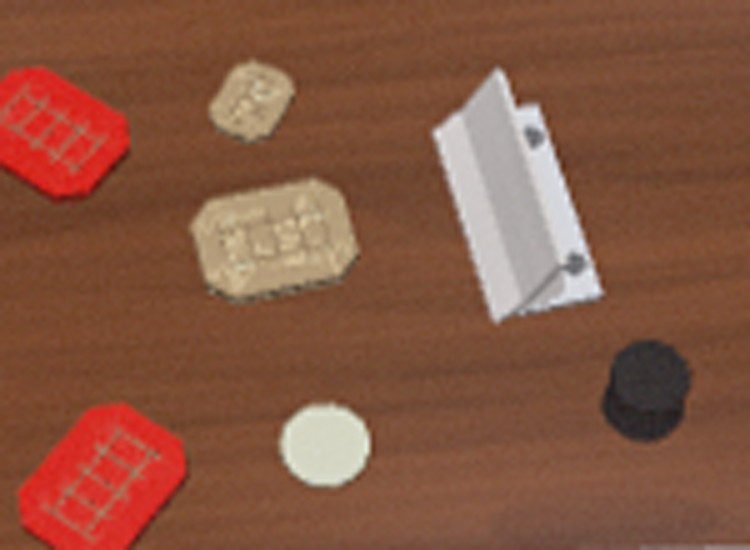

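View pics/crop2.png

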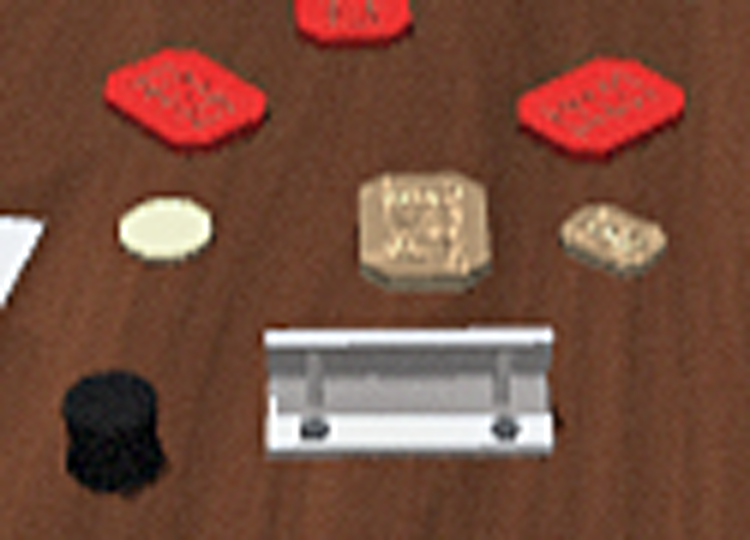

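Confirmed: the octagon at scene (245,187) is about 80x60 mm, brown, with its +x end towards the stop. Small_plate is the 46 mm one. Next I'll measure the geometry.

```bash
cat > m.py <<'E'
from h import *
s=snapshot("scene");t=snapshot("side")
up=lambda p:[(190+(p[0]+.5)/5-.5),(140+(p[1]+.5)/5-.5)]
u2=lambda p:[(205+(p[0]+.5)/6-.5),(170+(p[1]+.5)/6-.5)]
F=pt(s,[up((433,132)),up((495,322))],0); T=pt(s,[up((500,68)),up((560,258))],.046)
B=pt(s,[up((602,296))],.006)
T2=pt(t,[u2((264,330)),u2((553,328))],.046)
F2=pt(s,[up((433,132)),up((495,322))],0)
for n,P in (("foot",F),("top",T),("backcorner",B),("top side",T2)): print(n,P.round(4).tolist(),np.linalg.norm(P[0]-P[-1]))
d=F[1]-F[0];print("foot dir deg",np.degrees(np.arctan2(d[1],d[0])),"top",[np.degrees(np.arctan2(*(q[1]-q[0])[[1,0]])) for q in (T,T2)])
for n,s_ in (("scene",s),("side",t)):
    hsv=cv2.cvtColor(s_["image"],cv2.COLOR_BGR2HSV)
    m=cv2.inRange(hsv,(12,30,120),(32,120,255))
    N,L,st,c=cv2.connectedComponentsWithStats(m)
    for i in range(1,N):
        if st[i,4]>60 : 
            cn=np.argwhere(L==i)[:,::-1].astype(float)
            P=pt(s_,cv2.convexHull(cn.astype(np.float32))[:,0],.008)[:,:2]
            r=cv2.minAreaRect((P*1000).astype(np.float32))
            if .25<P[:,0].mean()<.8: print(n,c[i].round(1),st[i,4],np.round(r[0],1),np.round(r[1],1),round(r[2],1))
E
python3 m.py
```

```text
foot [[0.4696, 0.0757, 0.0], [0.588, 0.0931, 0.0]] 0.11973484060565333
top [[0.4637, 0.1092, 0.046], [0.5806, 0.1234, 0.046]] 0.11771981611391226
backcorner [[0.5813, 0.1485, 0.006]] 0.0
top side [[0.5844, 0.1199, 0.046], [0.4647, 0.1034, 0.046]] 0.1209174710158922
foot dir deg 8.381720827027454 top [np.float64(6.917419892504474), np.float64(-172.15385281627792)]
scene [239.9 159.6] 192 [446.3 -20. ] [36.9 49.9] 62.5
scene [244.4 187.3] 622 [533.9 -14.4] [66. 81.] 8.2
scene [ 84.7 240.9] 271 [ 649.  -411.2] [49.5 36.6] 76.7
side [255.1 140.6] 63 [ 646.2 -413.4] [54.7 36.2] 74.1
side [275.2 207. ] 345 [531.  -14.6] [58.6 81.4] 7.4
side [232.2 207.7] 106 [652.1   1.4] [39.5 44.2] 10.3
side [306.7 208.8] 127 [444.1 -18.2] [39.1 44.2] 62.8
```

```bash
cat > g.py <<'E'
import sys
from h import *
# usage: g.py x y z yaw  -> shift in tool axes from measured pose
o=ctrl.get_obs();Rm=R.from_euler("xyz",o["orientation"],degrees=True)
tgt=np.array(list(map(float,sys.argv[1:4])));Rt=R.from_euler("xyz",[180,0,float(sys.argv[4])],degrees=True)
print("t",o["clock"],"pos",o["tool_pos"].round(4),"rpy",o["orientation"].round(2))
print("shift",Rm.inv().apply(tgt-o["tool_pos"]).round(4),"turn",(Rm.inv()*Rt).as_rotvec().round(4))
E
python3 g.py .542 -.084 .12 -82
python3 - <<'E'
from h import *
s=snapshot("scene")
hsv=cv2.cvtColor(s["image"],cv2.COLOR_BGR2HSV)
m=cv2.inRange(hsv,(0,200,150),(6,255,255))
N,L,st,c=cv2.connectedComponentsWithStats(m)
for i in range(1,N):
    if st[i,4]>60: 
        P=pt(s,np.argwhere(L==i)[:,::-1],.008);print(c[i],P.min(0).round(3),P.max(0).round(3))
for n,uv in (("loupe",(319,222)),("jar",(383,142)),("mug",(412,200))): print(n,pt(s,[uv],0).round(3))
E
```

```text
t 0.35 pos [ 0.1896 -0.6477  0.2264] rpy [ 179.98   -0.   -163.68]
shift [-0.4966  0.442   0.1065] turn [ 3.0000e-04  2.0000e-04 -1.4256e+00]
[199.42209632 166.28328612] [ 0.416 -0.168  0.008] [ 0.496 -0.086  0.008]
[166.46173469 214.78316327] [ 0.56  -0.258  0.008] [ 0.628 -0.174  0.008]
[210.04086538 236.58653846] [ 0.623 -0.149  0.008] [ 0.706 -0.07   0.008]
loupe [[0.646 0.162 0.   ]]
jar [[0.417 0.377 0.   ]]
mug [[0.605 0.409 0.   ]]
```

```bash
python3 -m pendant '[[-0.04,0.035,0.01,0,0,-0.1,-1],[-0.08,0.07,0.02,0,0,-0.22,-1],[-0.125,0.11,0.03,0,0,-0.36,-1],[-0.17,0.15,0.04,0,0,-0.5,-1],[-0.215,0.19,0.05,0,0,-0.64,-1],[-0.26,0.23,0.06,0,0,-0.78,-1],[-0.305,0.27,0.07,0,0,-0.92,-1],[-0.35,0.31,0.08,0,0,-1.06,-1],[-0.395,0.35,0.09,0,0,-1.2,-1],[-0.44,0.39,0.1,0,0,-1.32,-1],[-0.475,0.42,0.105,0,0,-1.4,-1],[-0.496,0.442,0.106,0,0,-1.425,-1]]'
python3 -m pendant '[[0,0,0,0,0,0,-1],[0,0,0,0,0,0,-1]]'
python3 g.py .542 -.084 .03 -82
python3 - <<'E'
from h import *
o=ctrl.get_obs();s=snapshot("wrist");cv2.imwrite("pics/w1.png",s["image"])
s=snapshot("side");cv2.imwrite("pics/s1.png",cv2.resize(s["image"][130:280,180:360],None,fx=4,fy=4,interpolation=cv2.INTER_CUBIC))
E
```

```text
clock: 1.9
tool_pos: [0.5424, -0.0822, 0.1202]
orientation: [180.0, -0.0, -81.8]
force: [-0.5, -1.3, 1.2]
opening: 0.0004
clock: 2.15
tool_pos: [0.5412, -0.0844, 0.1205]
orientation: [180.0, 0.0, -82.0]
force: [-0.9, -0.8, -0.4]
opening: 0.0004
t 2.15 pos [ 0.5412 -0.0844  0.1205] rpy [179.98   0.   -82.04]
shift [-0.0003 -0.0009  0.0905] turn [ 0.0003  0.     -0.0007]
```

View pics/w1.png

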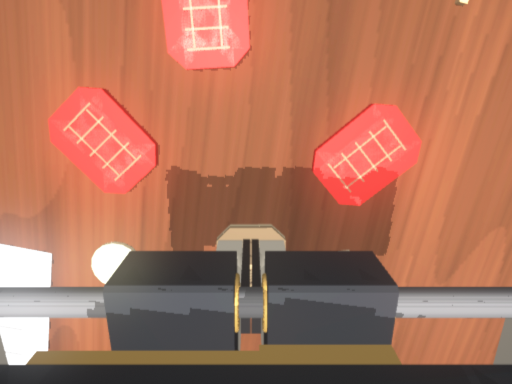

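View pics/s1.png

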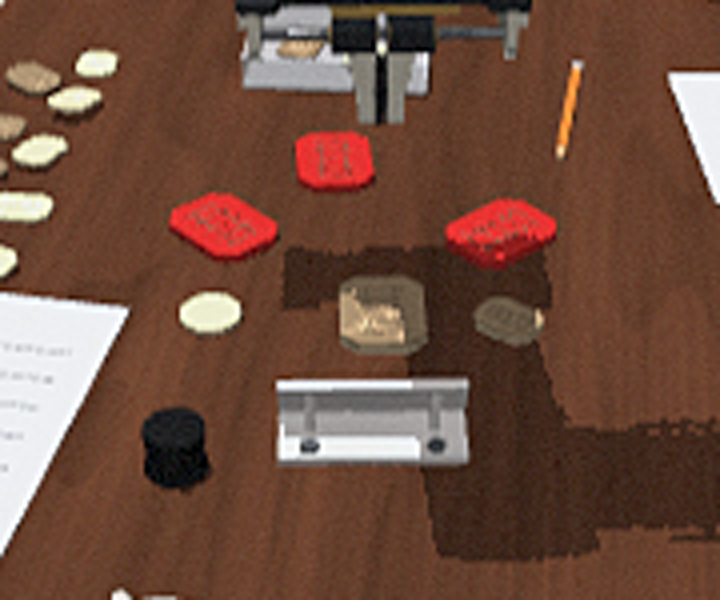

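```bash
python3 -m pendant '[[0,0,0.03,0,0,0,-1],[0,0,0.06,0,0,0,-1],[0,0,0.085,0,0,0,-1],[0,0,0.1,0,0,0,-1],[0,0,0.11,0,0,0,-1],[0,0,0.115,0,0,0,-1],[0,0,0.118,0,0,0,-1],[0,0,0.118,0,0,0,-1]]'
python3 g.py .542 -.084 .0025 -82
```

```text
clock: 3.25
tool_pos: [0.5417, -0.0842, 0.0029]
orientation: [-180.0, -0.0, -82.0]
force: [0.5, -0.7, -0.1]
opening: 0.0007
t 3.25 pos [ 0.5417 -0.0842  0.0029] rpy [-179.97   -0.    -82.03]
shift [-0.0001 -0.0003  0.0004] turn [-0.0005 -0.     -0.0005]
```

```bash
python3 -m pendant '[[-0.006,0,0,0,0,0,-1],[-0.012,0,0,0,0,0,-1],[-0.017,0,0,0,0,0,-1],[-0.022,0,0,0,0,0,-1],[-0.028,0,0,0,0,0,-1],[-0.035,0,0,0,0,0,-1],[-0.042,0,0,0,0,0,-1],[-0.049,0,0,0,0,0,-1],[-0.056,0,0,0,0,0,-1],[-0.062,0,0,0,0,0,-1],[-0.067,0,0,0,0,0,-1],[-0.07,0,0,0,0,0,-1]]'
python3 - <<'E'
from h import *
s=snapshot("side");cv2.imwrite("pics/s2.png",cv2.resize(s["image"][150:270,210:330],None,fx=5,fy=5,interpolation=cv2.INTER_CUBIC))
s=snapshot("scene");cv2.imwrite("pics/c2.png",cv2.resize(s["image"][130:250,200:340],None,fx=5,fy=5,interpolation=cv2.INTER_CUBIC))
E
```

```text
clock: 4.75
tool_pos: [0.5317, -0.0146, 0.0026]
orientation: [180.0, -0.0, -82.0]
force: [-0.5, -1.4, 1.3]
opening: 0.0003
```

View pics/s2.png

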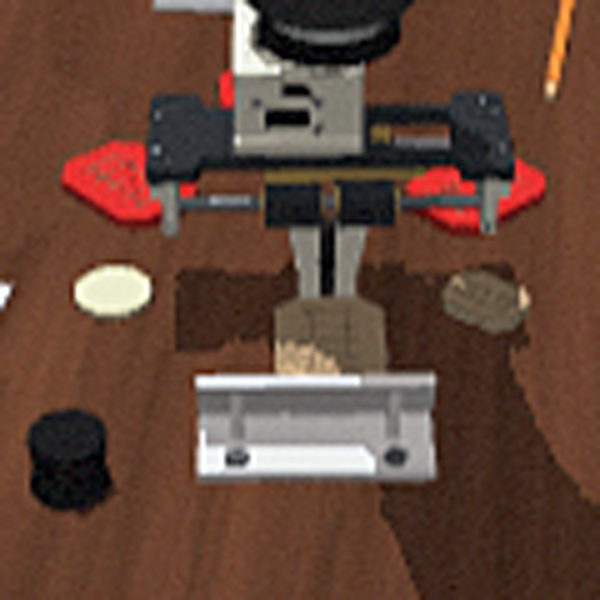

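View pics/c2.png

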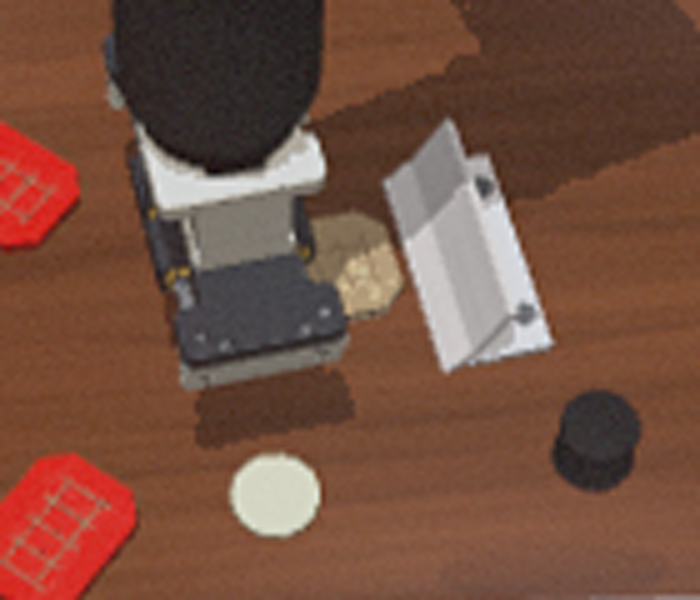

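The plate is sliding straight: side (275,217), its front edge is nearly at the stop. I'll keep pushing.

```bash
python3 -m pendant '[[-0.005,0,0,0,0,0,-1],[-0.01,0,0,0,0,0,-1],[-0.015,0,0,0,0,0,-1],[-0.02,0,0,0,0,0,-1],[-0.025,0,0,0,0,0,-1],[-0.03,0,0,0,0,0,-1],[-0.035,0,0,0,0,0,-1],[-0.04,0,0,0,0,0,-1],[-0.045,0,0,0,0,0,-1],[-0.05,0,0,0,0,0,-1],[-0.054,0,0,0,0,0,-1],[-0.056,0,0,0,0,0,-1]]'
python3 - <<'E'
from h import *
s=snapshot("side");cv2.imwrite("pics/s3.png",cv2.resize(s["image"][150:270,210:330],None,fx=5,fy=5,interpolation=cv2.INTER_CUBIC))
s=snapshot("scene");cv2.imwrite("pics/c3.png",cv2.resize(s["image"][130:250,200:340],None,fx=5,fy=5,interpolation=cv2.INTER_CUBIC))
E
```

```text
clock: 6.35
tool_pos: [0.5241, 0.0409, 0.0026]
orientation: [-180.0, 0.0, -82.0]
force: [-0.7, -0.6, 0.7]
opening: 0.0004
```

View pics/s3.png

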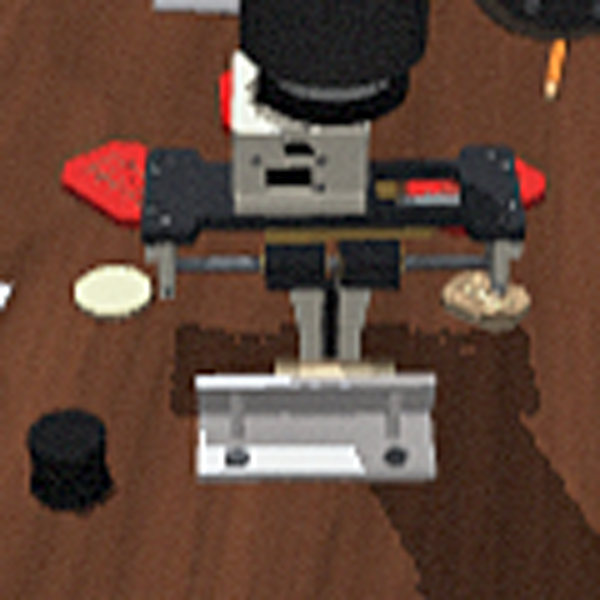

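View pics/c3.png

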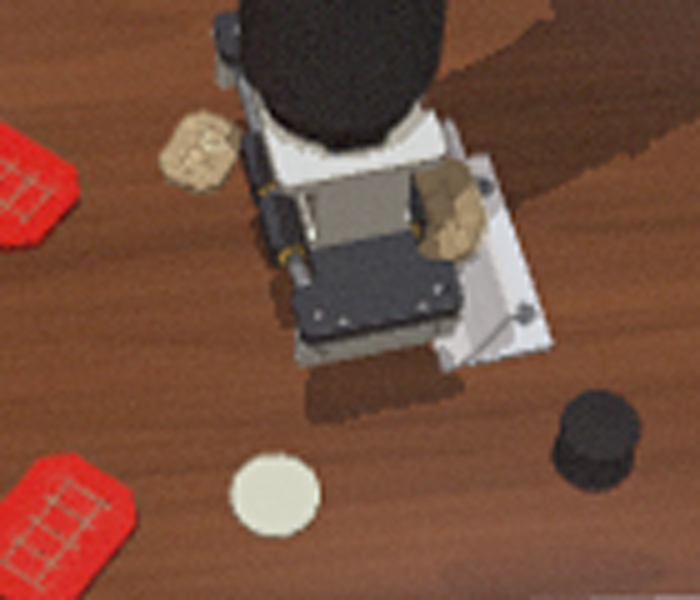

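The front edge is on the slope, with the leading end over the stop at scene (290,172). Now the slow finish.

```bash
python3 -m pendant '[[-0.003,0,0,0,0,0,-1],[-0.006,0,0,0,0,0,-1],[-0.009,0,0,0,0,0,-1],[-0.012,0,0,0,0,0,-1],[-0.015,0,0,0,0,0,-1],[-0.018,0,0,0,0,0,-1],[-0.02,0,0,0,0,0,-1],[-0.022,0,0,0,0,0,-1],[-0.024,0,0,0,0,0,-1],[-0.024,0,0,0,0,0,-1]]'
python3 - <<'E'
from h import *
s=snapshot("side");cv2.imwrite("pics/s4.png",cv2.resize(s["image"][150:270,210:330],None,fx=5,fy=5,interpolation=cv2.INTER_CUBIC))
s=snapshot("scene");cv2.imwrite("pics/c4.png",cv2.resize(s["image"][130:250,200:340],None,fx=5,fy=5,interpolation=cv2.INTER_CUBIC))
print(ctrl.get_obs()["force"])
E
```

```text
clock: 7.7
tool_pos: [0.5207, 0.0645, 0.0026]
orientation: [-180.0, 0.0, -82.0]
force: [-0.0, 0.5, -0.1]
opening: 0.0004
[0.69402765 0.58685097 0.0597663 ]
```

View pics/s4.png

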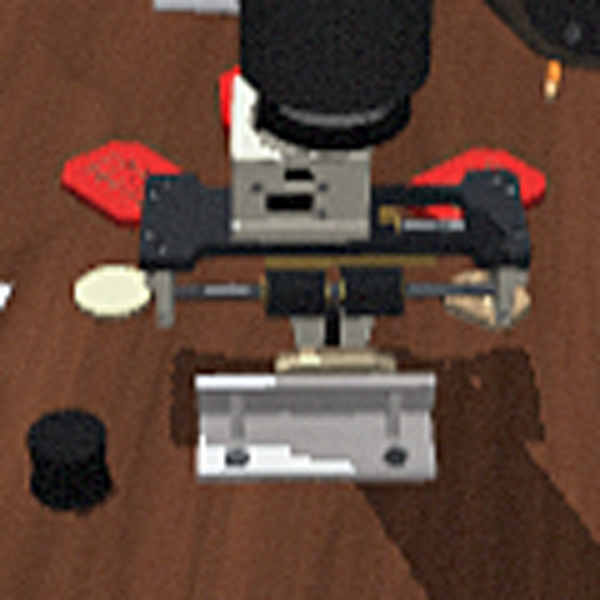

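View pics/c4.png

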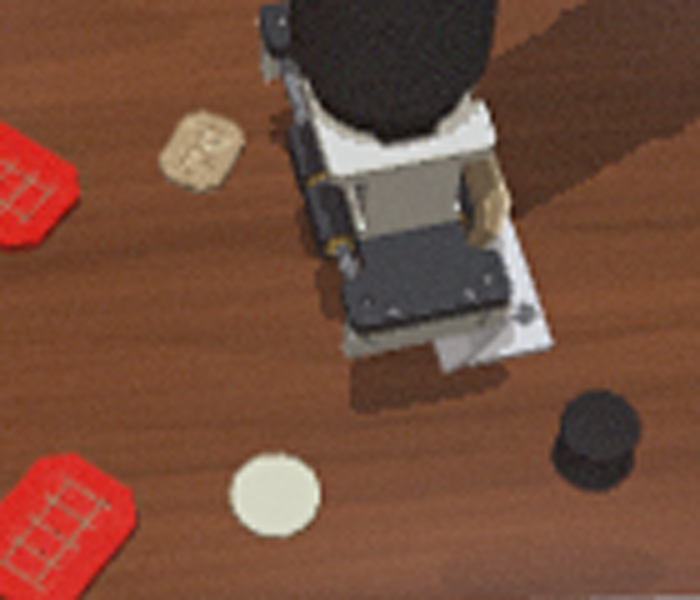

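```bash
python3 -m pendant '[[-0.001,0,0,0,0,0,-1],[-0.002,0,0,0,0,0,-1],[-0.003,0,0,0,0,0,-1],[-0.003,0,0,0,0,0,-1]]'
python3 - <<'E'
from h import *
s=snapshot("side");cv2.imwrite("pics/s5.png",cv2.resize(s["image"][190:260,240:320],None,fx=9,fy=8,interpolation=cv2.INTER_CUBIC))
c=snapshot("scene");cv2.imwrite("pics/c5.png",cv2.resize(c["image"][150:210,280:330],None,fx=10,fy=10,interpolation=cv2.INTER_CUBIC))
# predicted upper end (back-face corners) when fully leaning
ex=np.array([-.139,.990,0]);ey=np.array([-.990,-.139,0]);O=np.array([.529,.0845,0])
for x,z in ((.0447,.066),(.038,.0705)):
  P=[O+ex*x+ey*(.0108+k)+[0,0,z] for k in (-.018,.018)]
  print("side",((proj(s,P)-[240,190])*[9,8]).round(0),"scene",((proj(c,P)-[280,150])*10).round(0))
E
```

```text
clock: 8.3
tool_pos: [0.5202, 0.0673, 0.0026]
orientation: [180.0, -0.0, -82.0]
force: [-0.1, -0.2, 0.5]
opening: 0.0004
side [[267. 259.]
 [399. 258.]] scene [[219. 195.]
 [179.  79.]]
side [[267. 234.]
 [398. 233.]] scene [[195. 190.]
 [155.  74.]]
```

View pics/s5.png

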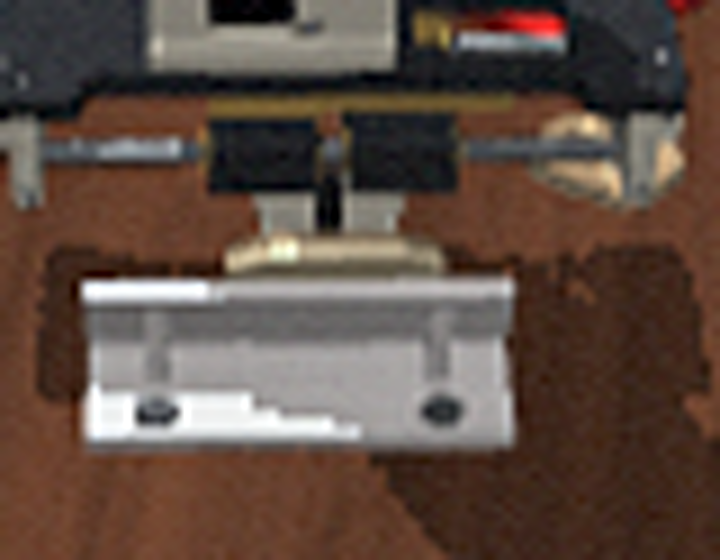

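View pics/c5.png

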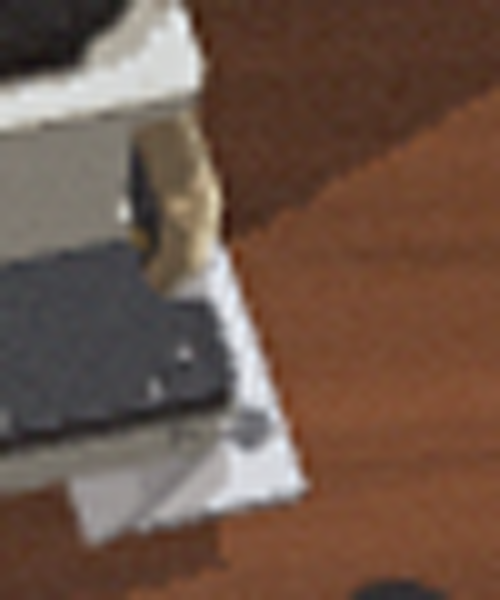

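The upper end sits at side crop rows 235–270 and scene crop (218,195). That is within a pixel or two of what I predicted for the full 56° lean. I'll let go and back off.

```bash
python3 -m pendant '[[0.003,0,0,0,0,0,-1],[0.008,0,0,0,0,0,-1],[0.016,0,0,0,0,0,-1],[0.028,0,0,0,0,0,-1],[0.042,0,0,0,0,0,-1],[0.056,0,0,0,0,0,-1],[0.06,0,-0.02,0,0,0,-1],[0.062,0,-0.05,0,0,0,-1],[0.062,0,-0.09,0,0,0,-1],[0.062,0,-0.12,0,0,0,-1],[0.062,0,-0.13,0,0,0,-1],[0.062,0,-0.13,0,0,0,-1]]'
python3 - <<'E'
from h import *
s=snapshot("side");cv2.imwrite("pics/s6.png",cv2.resize(s["image"][190:260,240:320],None,fx=9,fy=8,interpolation=cv2.INTER_CUBIC))
c=snapshot("scene");cv2.imwrite("pics/c6.png",cv2.resize(c["image"][130:250,200:340],None,fx=5,fy=5,interpolation=cv2.INTER_CUBIC))
E
```

```text
clock: 9.9
tool_pos: [0.529, 0.0055, 0.1328]
orientation: [-179.9, 0.0, -82.1]
force: [-0.9, -0.5, 0.4]
opening: 0.0005
```

View pics/s6.png

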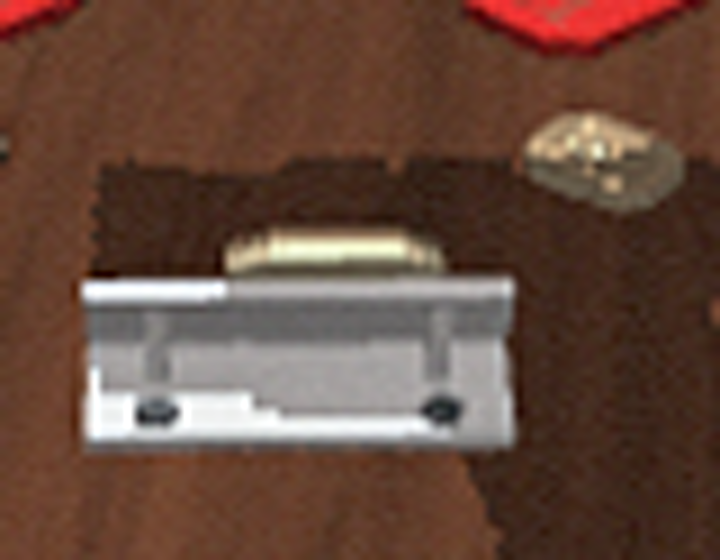

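View pics/c6.png

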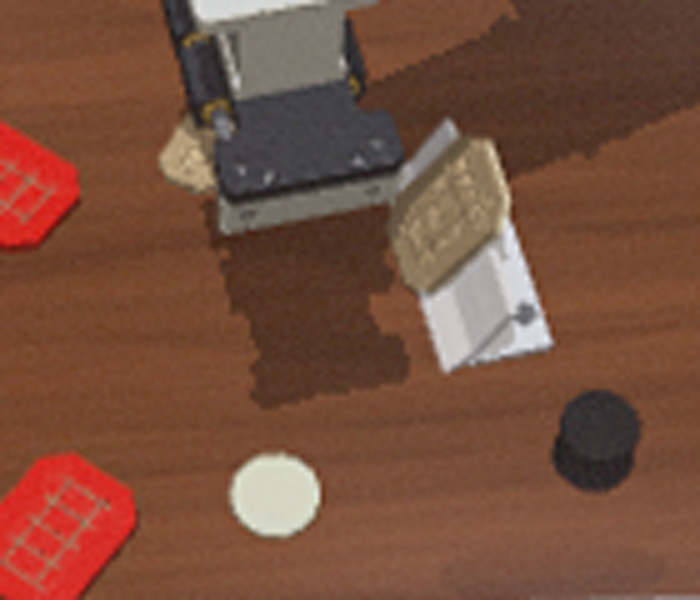

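The plate leans on its own, with its face visible at scene (290,173). Next I go over the top and come down behind the stop.

```bash
python3 -m pendant '[[-0.015,0,0,0,0,0,-1],[-0.035,0,0,0,0,0,-1],[-0.06,0,0,0,0,0,-1],[-0.085,0,0,0,0,0,-1],[-0.11,0,0,0,0,0,-1],[-0.13,0,0,0,0,0,-1],[-0.145,0,0,0,0,0,-1],[-0.15,0,0.01,0,0,0,-1],[-0.15,0,0.03,0,0,0,-1],[-0.15,0,0.055,0,0,0,-1],[-0.15,0,0.072,0,0,0,-1],[-0.15,0,0.077,0,0,0,-1]]'
python3 - <<'E'
from h import *
o=ctrl.get_obs();print(o["tool_pos"],o["force"])
s=snapshot("side");cv2.imwrite("pics/s7.png",cv2.resize(s["image"][170:290,210:350],None,fx=5,fy=5,interpolation=cv2.INTER_CUBIC))
c=snapshot("scene");cv2.imwrite("pics/c7.png",cv2.resize(c["image"][130:250,220:360],None,fx=5,fy=5,interpolation=cv2.INTER_CUBIC))
E
```

```text
clock: 11.5
tool_pos: [0.5072, 0.1534, 0.0539]
orientation: [179.9, -0.1, -82.1]
force: [0.2, 0.4, 1.0]
opening: 0.0005
[0.50720839 0.15343208 0.05394435] [0.18759094 0.35473758 0.99018229]
```

View pics/s7.png

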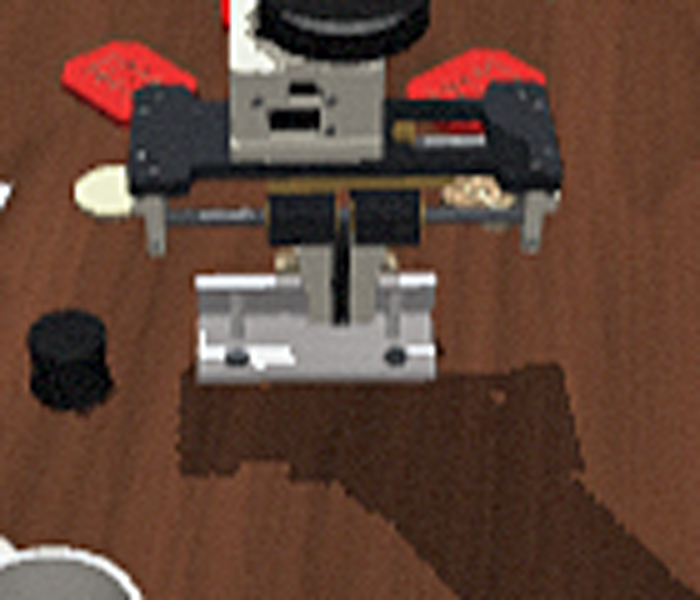

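View pics/c7.png

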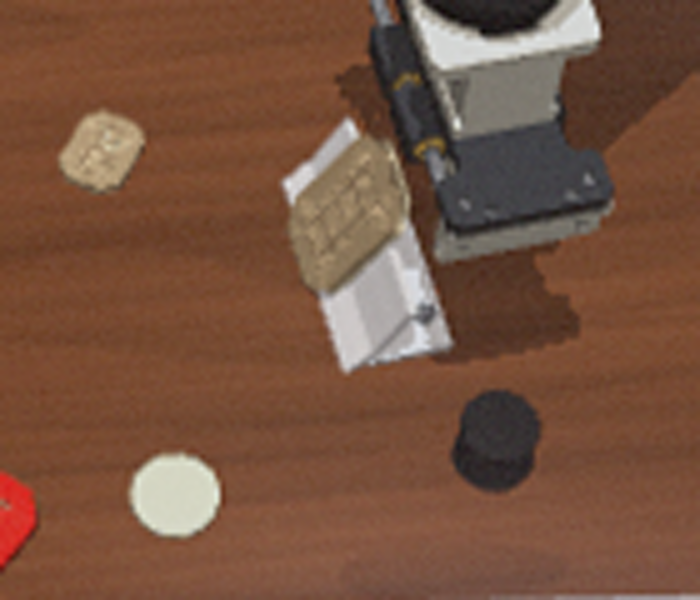

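Fingers are behind the plate, 8 mm above the stop's top edge, and the plate is undisturbed. Now I push it forward.

```bash
python3 -m pendant '[[0.005,0,0,0,0,0,-1],[0.011,0,0,0,0,0,-1],[0.016,0,0,0,0,0,-1],[0.02,0,0,0,0,0,-1],[0.024,0,0,0,0,0,-1],[0.028,0,0,0,0,0,-1],[0.032,0,0,0,0,0,-1],[0.036,0,0,0,0,0,-1],[0.04,0,0,0,0,0,-1],[0.044,0,0,0,0,0,-1],[0.046,0,0,0,0,0,-1],[0.046,0,0,0,0,0,-1]]'
python3 - <<'E'
from h import *
s=snapshot("side");a=cv2.resize(s["image"][170:290,230:330],None,fx=4,fy=4,interpolation=cv2.INTER_CUBIC)
c=snapshot("scene");b=cv2.resize(c["image"][130:250,240:340],None,fx=4,fy=4,interpolation=cv2.INTER_CUBIC)
cv2.imwrite("pics/b8.png",np.hstack([a,b])[:,:800])
E
```

```text
clock: 13.1
tool_pos: [0.5145, 0.1087, 0.0556]
orientation: [180.0, -0.0, -82.0]
force: [-1.1, 0.7, -0.5]
opening: 0.0003
```

View pics/b8.png

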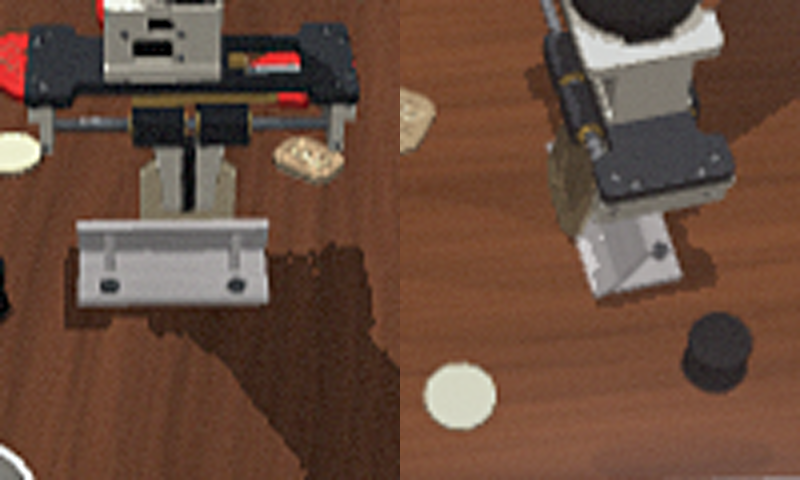

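The plate is coming up and is almost upright: its pale back shows beside the fingers at side-crop (185,185). I'll push on past the foot line.

```bash
python3 -m pendant '[[0.004,0,0,0,0,0,-1],[0.008,0,0,0,0,0,-1],[0.012,0,0,0,0,0,-1],[0.016,0,0,0,0,0,-1],[0.02,0,0,0,0,0,-1],[0.024,0,0,0,0,0,-1],[0.028,0,0,0,0,0,-1],[0.03,0,0,0,0,0,-1],[0.03,0,0,0,0,0,-1],[0.03,0,0,0,0,0,-1]]'
python3 - <<'E'
from h import *
s=snapshot("side");a=cv2.resize(s["image"][170:290,230:330],None,fx=4,fy=4,interpolation=cv2.INTER_CUBIC)
c=snapshot("scene");b=cv2.resize(c["image"][130:250,230:330],None,fx=4,fy=4,interpolation=cv2.INTER_CUBIC)
cv2.imwrite("pics/b9.png",np.hstack([a,b])[:,:800])
E
```

```text
clock: 14.45
tool_pos: [0.5186, 0.0792, 0.0556]
orientation: [-180.0, 0.0, -82.0]
force: [-1.0, -0.0, -0.5]
opening: 0.0002
```

View pics/b9.png

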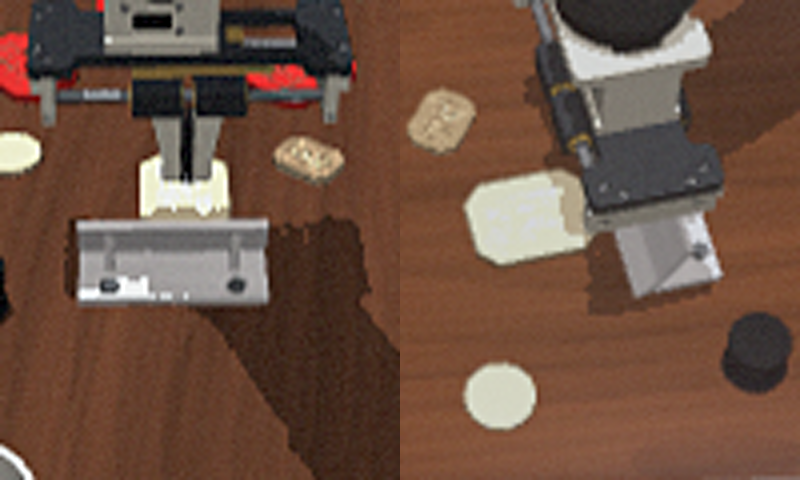

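It toppled with the pale back up. I'll retreat upward and check.

```bash
python3 -m pendant '[[0,0,-0.01,0,0,0,-1],[0,0,-0.03,0,0,0,-1],[0,0,-0.06,0,0,0,-1],[0,0,-0.1,0,0,0,-1],[-0.02,0,-0.13,0,0,0,-1],[-0.05,0,-0.15,0,0,0,-1],[-0.08,0,-0.16,0,0,0,-1],[-0.1,0,-0.16,0,0,0,-1],[-0.1,0,-0.16,0,0,0,-1],[-0.1,0,-0.16,0,0,0,-1]]'
python3 - <<'E'
from h import *
s=snapshot("side");cv2.imwrite("pics/s10.png",s["image"])
c=snapshot("scene");cv2.imwrite("pics/c10.png",c["image"])
c0=cv2.imread("pics/scene0.png")
for nm,col in (("pale",((22,15,170),(40,90,255))),("brown",((12,30,120),(32,120,255)))):
  for tag,im in (("0",c0),("1",c["image"])):
    m=cv2.inRange(cv2.cvtColor(im,cv2.COLOR_BGR2HSV),*col);N,L,st,ce=cv2.connectedComponentsWithStats(m)
    print(nm,tag,[(ce[i].round(1).tolist(),int(st[i,4])) for i in range(1,N) if st[i,4]>80 and ce[i][1]>140 and ce[i][0]<340])
m=cv2.inRange(cv2.cvtColor(c["image"],cv2.COLOR_BGR2HSV),(18,8,150),(45,90,255))
N,L,st,ce=cv2.connectedComponentsWithStats(m)
for i in range(1,N):
    if st[i,4]>350 and 220<ce[i][0]<290 and ce[i][1]<220:
        P=pt(c,np.argwhere(L==i)[:,::-1],.008)[:,:2]*1000;print(ce[i],cv2.minAreaRect(P.astype(np.float32)))
d=cv2.absdiff(c0,c["image"]).max(2);cv2.imwrite("pics/d10.png",d)
E
```

```text
clock: 15.8
tool_pos: [0.5044, 0.1777, 0.215]
orientation: [179.9, -0.0, -82.0]
force: [0.3, 0.8, 0.2]
opening: 0.0002
pale 0 [([254.7, 228.6], 219), ([244.4, 300.3], 289), ([136.9, 306.4], 251), ([173.4, 307.6], 234)]
pale 1 [([262.1, 183.5], 441), ([254.7, 228.5], 216), ([244.5, 300.2], 289), ([137.0, 306.4], 249), ([173.5, 307.6], 233)]
brown 0 [([239.9, 159.7], 194), ([244.3, 187.3], 626), ([84.6, 240.9], 273), ([244.0, 300.6], 247), ([191.4, 324.5], 361), ([228.0, 321.8], 381), ([118.3, 330.0], 336), ([155.3, 329.8], 290)]
brown 1 [([239.9, 159.6], 194), ([84.6, 240.9], 273), ([243.8, 300.6], 243), ([191.4, 324.4], 363), ([228.0, 321.7], 382), ([118.3, 330.0], 336), ([155.3, 329.8], 291)]
[262.30241187 183.66790353] ((525.5875244140625, 32.56138610839844), (61.977081298828125, 80.8403549194336), 8.718156814575195)
```

View pics/s10.png

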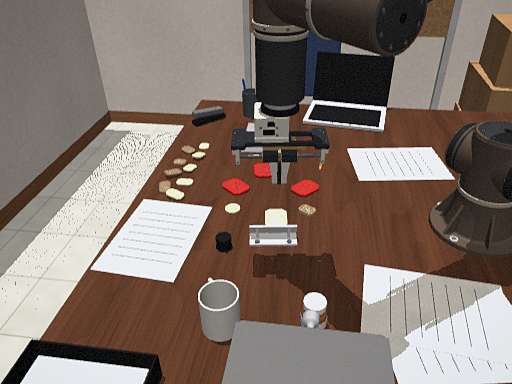

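View pics/c10.png

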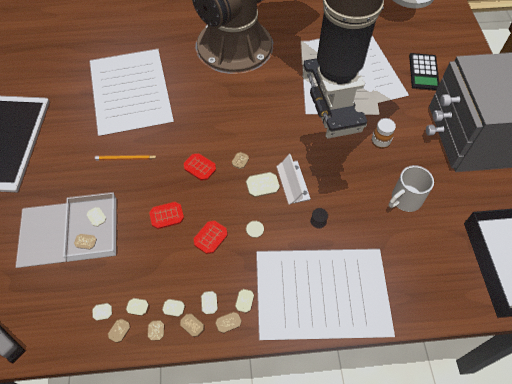

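View pics/d10.png

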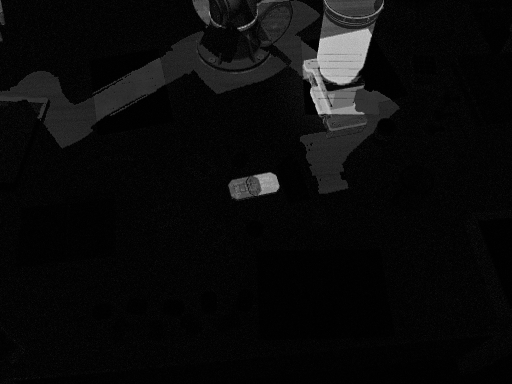

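The plate lies pale side up at scene (262,184). It measures 62 x 81 mm at 8 mm height, so it is flat, and it is about 11 mm clear of the foot line. The difference picture shows only the plate, the robot and its shadow changed.

```bash
python3 -c "
from plant import ctrl
print(ctrl.close_job())"
```

```text
the job is handed in; nothing more can be done
None
```

The large plate is turned over and lies flat on the desk in front of the stop, pale back up; I handed the job in at about 16 s of the 51 s.

- **Turning it:** With the fingers shut I pushed the plate's trailing edge along the desk until it climbed the stop. It stayed leaning at about 56° after I backed off. I then went over the top, pushed its upper edge from behind to about 13 mm past the foot line, and it toppled.
- **Last checks:** The plate's outline measured 62 x 81 mm on the 8 mm plane, which means it is flat, and it sits about 11 mm clear of the foot line. Comparing the first and last overhead pictures showed nothing moved except the plate, the robot and its shadow. Measured forces at the end of every move stayed under 2 N, and the gripper was well clear of everything. No check failed or disagreed.

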